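Balance two timber blanks on an arrested beam scale

TASK

The two-pan scale is comparing two timber blanks and has tipped, so one pan rides high. Swing the red-knobbed arrest lever all the way to the right so that it holds the beam level, and only then take the short brass weight from the sloping rest and stand it upright on the pan that was riding high, beside the blank. Then swing the lever all the way back to the left so that the free beam comes level by itself; leave the blanks lying on their pans and do not disturb the taller steel weight or the other things on the bench.

Things in the scene. Friction and masses are not known exactly. Their poses are not given: they have to be found in the camera images.
- scale: two-pan bench scale, green base, fixed, 370 mm wide over the pans (y), 215 mm deep; highest point 163 mm (white index plate with a red needle before it). Origin on the bench under the centre column; x away from the robot, y to the left pan. Base top at z = 34 mm. The lever's pivot (axis along x) is on the front of the base at x = -105, y = 0, z = 45 mm
- beam (a joint): tilt of the scale's beam, rad, -0.09 to 0.09: 0 = level, positive = left (+y) pan high, negative = right pan high. The pans stay horizontal and rise or sink 120 mm x this angle; the lighter pan rides high
- arrest_lever (a joint): arrest lever angle, rad: 0 = leaning to the left (+y), beam free; 0.84 = leaning to the right (-y), beam held level. It stays where it is left. The beam is free below about 0.5 and held level above about 0.75; about 1.5 N at the knob moves it
- lever_knob (a point): centre of the red ball knob, 20 mm diameter, at the tip of the lever, 75 mm from the pivot, on an 8 mm rod. At lever angle q it lies at scale frame x = -105, y = 75 sin(0.42 - q), z = 45 + 75 cos(0.42 - q) mm
- pan_left_top (a point): centre of the top surface of the left (+y) steel pan, 120 mm left of the scale's centre and 100 mm above the bench when level; axes parallel to the scale's. Pan 140 (x) by 130 (y) mm with a rim 4 mm high and 3 mm thick
- pan_right_top (a point): the same for the right (-y) pan
- blank_1: timber blank 40 x 90 x 35 mm (x, y, z) lying on one pan's rear half, long side roughly along the scale's y; origin at the centre of its underside. Looks like blank_2 but may differ in weight
- blank_2: timber blank as blank_1, on the other pan
- weight_rest: fixed wooden rest 105 x 180 mm, its face sloping up to the robot's right at 0.47 rad (27 degrees), 75 mm high at its upper edge; origin on the bench under the face's middle, x uphill (level, about -y of the world), y along the face. Two weights stand square on the face at y = +45 and -45 mm, each held by two 5 mm brass pins, 12 mm high, at its downhill side
- brass_weight: short brass cylinder weight, 24 mm diameter, body 20 mm high with a small 15 mm knob above it, 32 mm in all, 75 g; origin at the centre of its base, z along its axis towards the knob. At the start it stands square to the sloping face of the rest, in either place, so its axis leans 27 degrees, about to the robot's left
- steel_weight: taller grey steel weight, 24 mm diameter, 40 mm in all, 105 g, in the other place of the rest; origin at the centre of its base. Not to be moved
- tape_measure: yellow tape measure, 62 x 76 x 32 mm, bystander; origin at its underside
- sanding_block_1: sanding block, 42 x 76 x 29 mm, bystander; origin at its underside
Mind the look-alikes: they are no part of the job. What is shaped like the blank_2 but black is not meant. Leave any black look-alike of the blank_1 alone.

How it is judged (in metres and radians):
On the way, in this order (a step that is already met when the one before it is completed fails the run):
1. the lever is swung over and holds the beam level (value of joint arrest_lever above 0.72 rad and value of joint beam between -0.025 and 0.025 rad), for 0.2 s.
2. the brass weight stands upright and released on a pan while the lever still holds the beam (all of step 1 and ((z of brass_weight in the frame of pan_left_top between -0.006 and 0.008 m and x of brass_weight in the frame of pan_left_top between -0.062 and 0.062 m and y of brass_weight in the frame of pan_left_top between -0.062 and 0.062 m) or (z of brass_weight in the frame of pan_right_top between -0.006 and 0.008 m and x of brass_weight in the frame of pan_right_top between -0.062 and 0.062 m and y of brass_weight in the frame of pan_right_top between -0.062 and 0.062 m)) and angle between brass_weight's own z axis and vertical below 0.12 rad and contact force between the fingers and brass_weight below 0.05 N), for 0.3 s.
At the end, for the whole second after the job is handed in: The lever is back at its free end (below 0.25 rad) and the free beam is at rest within 0.025 rad of level. The brass weight stands upright (within 0.12 rad), at rest and released on a pan, and one blank lies on each pan. Only the pan that rode high gives this (value of joint arrest_lever below 0.25 rad and value of joint beam between -0.025 and 0.025 rad and ((z of brass_weight in the frame of pan_left_top between -0.006 and 0.008 m and x of brass_weight in the frame of pan_left_top between -0.062 and 0.062 m and y of brass_weight in the frame of pan_left_top between -0.062 and 0.062 m) or (z of brass_weight in the frame of pan_right_top between -0.006 and 0.008 m and x of brass_weight in the frame of pan_right_top between -0.062 and 0.062 m and y of brass_weight in the frame of pan_right_top between -0.062 and 0.062 m)) and angle between brass_weight's own z axis and vertical below 0.12 rad and contact force between the fingers and brass_weight below 0.05 N and velocity of joint beam between -0.03 and 0.03 rad/s and linear speed of brass_weight below 0.01 m/s and (((z of blank_1 in the frame of pan_left_top between -0.006 and 0.008 m and x of blank_1 in the frame of pan_left_top between -0.065 and 0.065 m and y of blank_1 in the frame of pan_left_top between -0.065 and 0.065 m) and (z of blank_2 in the frame of pan_right_top between -0.006 and 0.008 m and x of blank_2 in the frame of pan_right_top between -0.065 and 0.065 m and y of blank_2 in the frame of pan_right_top between -0.065 and 0.065 m)) or ((z of blank_2 in the frame of pan_left_top between -0.006 and 0.008 m and x of blank_2 in the frame of pan_left_top between -0.065 and 0.065 m and y of blank_2 in the frame of pan_left_top between -0.065 and 0.065 m) and (z of blank_1 in the frame of pan_right_top between -0.006 and 0.008 m and x of blank_1 in the frame of pan_right_top between -0.065 and 0.065 m and y of blank_1 in the frame of pan_right_top between -0.065 and 0.065 m)))); the robot touches nothing.
It fails at once if a blank is shoved more than 30 mm (distance of any of blank_1, blank_2 from where it was at the start of the episode above 0.03 m).
It fails at once if the steel weight or a bystander is moved more than 25 mm (distance of any of tape_measure, sanding_block_1, steel_weight from where it was at the start of the episode above 0.025 m).
It fails at once if the fingers hold the brass weight on a pan while the beam is not arrested (value of joint arrest_lever below 0.6 rad and ((z of brass_weight in the frame of pan_left_top between -0.006 and 0.008 m and x of brass_weight in the frame of pan_left_top between -0.062 and 0.062 m and y of brass_weight in the frame of pan_left_top between -0.062 and 0.062 m) or (z of brass_weight in the frame of pan_right_top between -0.006 and 0.008 m and x of brass_weight in the frame of pan_right_top between -0.062 and 0.062 m and y of brass_weight in the frame of pan_right_top between -0.062 and 0.062 m)) and contact force between the fingers and brass_weight above 0.5 N).
It also fails if it takes over 67 s, if anything falls off the work surface, if the arm or the gripper's body presses on something with over 40 N, if the wrist force passes 120 N, or if a joint passes its speed limit or range.

ROBOT

A 7-joint arm with a two-finger parallel gripper is mounted at the origin on a cart in front of the work surface, level with it; the furniture and walls round the work are solid. World frame = base frame: x ahead of the robot, y to its left, z up, the work surface at z = 0. Lengths are in mm, angles in rad, forces in N, time in s.
With the tool pointing down it reaches from about 400 to 875 mm from the base axis. Payload 4.4 kg.
Tool frame: the origin (TCP) lies on the centre line of the jaws, within the pads' length; the fingertips stand 14 mm ahead of it and the grasp point (between the pads) lies 5 mm behind it (tips_ahead is the distance from the TCP to the fingertips, in mm); z points along the fingers, y is the line along which they close (so a half turn about z gives the same grasp; the last joint's range is limited). The gripper opens to 85 mm and grips with 20 to 120 N. Pads are 22 mm wide; open, the fingers measure 114 mm over their backs; the gripper's body (76 mm by 85 mm) begins 54 mm behind the grasp point. The pads swing forward as they close: fully open they stand 13 mm farther back than shut.
Start: joints at [-1.415, 0.628, 0.038, 1.517, -0.027, 0.996, -0.02], TCP at [142.964, 634.097, 209.813] pointing down, gripper open.
Joint ranges: [-3.06, 3.06], [-0.37, 2.12], [-1.25, 1.32], [0.18, 2.47], [-1.1, 4.24], [0.23, 1.98], [-2.94, 2.94]. Speed limits (rad/s): [2.57, 2.57, 3.14, 3.14, 3.14, 3.14, 3.14].

INTERFACE

Orientations are given as [roll, pitch, yaw] about the fixed x, y, z axes, in that order (R = Rz(yaw) Ry(pitch) Rx(roll)).
In Python, from cell import * gives the robot as it stands.
- The arm moves only by the tool move_arm, never from a script. Its argument "rows" is text: rows parted by semicolons, each of 7 numbers parted by spaces: the shift along the tool's x, y, z scaled (see below), then the turn, a rotation vector about the tool's x, y, z scaled (see below), then the closure, from -1 (fully open) to 1 (shut). A call has 1 to 12 rows; each row is the pose to reach, as a shift and turn from the pose commanded when the call began, along the tool's axes at that moment; what a row does not reach only later rows make up. The controller multiplies each number of a shift by 0.3 m and each number of a turn by pi/2 rad. A row lasts 1/12 s, in which the tool goes at most 41.7 mm and 7.16 degrees, less where a joint would pass 70% of its speed; a pose out of reach is approached as far as the arm can. A call with a number of a shift or a turn outside -1 to 1 is refused whole. A call with a gripper value outside its range is refused whole. The fingers move at their own pace and stop on an object; the grip force is fixed at half the most. Time passes only in rows, so rows that repeat a pose let the fingers close. It gives the time, the measured TCP pose, the force, the opening and the grip force at its end, in the units of the state.
- read_state(): the state, without advancing time (a new reading comes with each control period).
- get_image(name): name is "scene" or "top" or "wrist"; returns a dict with "img" (480x640x3 uint8, red, green, blue), "vfov" (degrees; the focal length in pixels is half the picture's height over the tangent of half this angle, whatever the lens; pixels are square), "cx", "cy" (the principal point, pixels), "k1" (the pictures are not rectified: a ray, as slopes to the right and down, at radius r is drawn at 1 + k1 r^2 times it, then the intrinsics apply), "extrinsics" (4x4, takes a point from camera to world coordinates); the wrist camera has in their place "T_tool_cam" (4x4, takes a point from camera to tool coordinates, whose origin is the TCP and whose axes are the flange's). Camera axes: x right, y up, looking along -z (the intrinsics and any distortion apply to the point x, -y, -z); pixel columns grow to the right and rows downward; lengths in mm; the calibration is good to about 2 mm. A picture is of the moment at which its call begins: read the wrist's pose just before it. There is no depth.
- finish_job(): hands the job in; it is judged then, once.
The state is a dict: "clock": time; "qpos": joint angles; "qd": joint speeds; "tau": joint torques, N m; "eef_pos": TCP position; "tool_rot": TCP orientation; "force": force on the tool from outside, world axes, zero at the start; "torque": the same for the moment, N m; "width": finger opening in mm; "gripper_force": force on a finger pad.
Only numpy, scipy, OpenCV 4.12 (cv2) and the standard library are available. Lean on these libraries where they do the work, as an engineer would, in place of code of your own. Each camera call takes 0.05 s, during which the arm holds its last target. There are 200 camera calls.

## Working session

There is one attempt and no reset: what is moved stays moved. The work goes in short steps, Python scripts to look and compute and a tool call to move; the robot and the scene stay as the last step left them, time stands still between calls to the robot, and variables do not carry over. Pictures are saved under pics/ and viewed, at most 10 in all, crops included, and the job is handed in when it is done.

Besides the shell and the picture viewer there is one more tool, called in YAML: its name, and indented under it one key for each argument. move_arm: Moves the arm, as the interface text tells. Its arguments: {"type":"object","properties":{"rows":{"type":"string"}},"required":["rows"]}

```bash
mkdir -p pics; ls; python3 - <<'E'
from cell import *
import cv2
print(read_state())
for n in ["scene","top"]:
    g=get_image(n); cv2.imwrite(f"pics/{n}0.png",g["img"][:,:,::-1]); print(n,{k:v for k,v in g.items() if k!="img"})
E
```

```text
pics
{'clock': 0.0, 'qpos': array([-1.41482506,  0.62935149,  0.03846596,  1.51838926, -0.02699002,
        0.9962975 , -0.01999816]), 'qd': array([-0.00213009, -0.00117672, -0.00070098,  0.00043126,  0.00026866,
       -0.00198108, -0.00018879]), 'tau': array([-1.55714724e-04, -5.63381946e+01,  1.22633033e+00, -1.93443024e+01,
        1.09717279e-02,  1.04583896e-02,  1.26226684e-05]), 'eef_pos': array([142.81334653, 633.42142616, 208.8793059 ]), 'tool_rot': array([-3.13966635e+00,  4.86928697e-05,  2.91980881e+00]), 'force': array([-0.13702953,  0.03463347,  0.68895207]), 'torque': array([0.01193128, 0.04475663, 0.04020674]), 'gripper_force': 0.0, 'width': 85.17114834528613}
scene {'vfov': 57.401673045543184, 'cx': 314.1620810111661, 'cy': 240.215479269686, 'k1': 0.011398801868918788, 'extrinsics': array([[ 6.40705848e-01,  3.95931763e-01, -6.57825247e-01,
        -1.79240086e+02],
       [-7.67680442e-01,  3.16117000e-01, -5.57437693e-01,
        -5.72931473e+02],
       [-1.27575451e-02,  8.62153166e-01,  5.06487081e-01,
         6.56748403e+02],
       [ 0.00000000e+00,  0.00000000e+00,  0.00000000e+00,
         1.00000000e+00]])}
top {'vfov': 47.27032253933371, 'cx': 320.30897019260027, 'cy': 237.75552036520574, 'k1': -0.08008244991502651, 'extrinsics': array([[-6.01574372e-04,  9.87689034e-01, -1.56428930e-01,
         2.88513441e+02],
       [-9.99999545e-01, -4.78406610e-04,  8.25020894e-04,
         1.76091934e+01],
       [ 7.40027456e-04,  1.56429355e-01,  9.87688873e-01,
         1.48590716e+03],
       [ 0.00000000e+00,  0.00000000e+00,  0.00000000e+00,
         1.00000000e+00]])}
```

View pics/scene0.png

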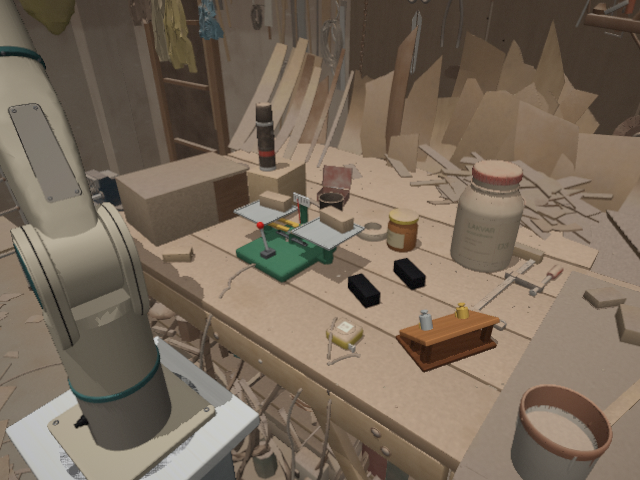

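View pics/top0.png

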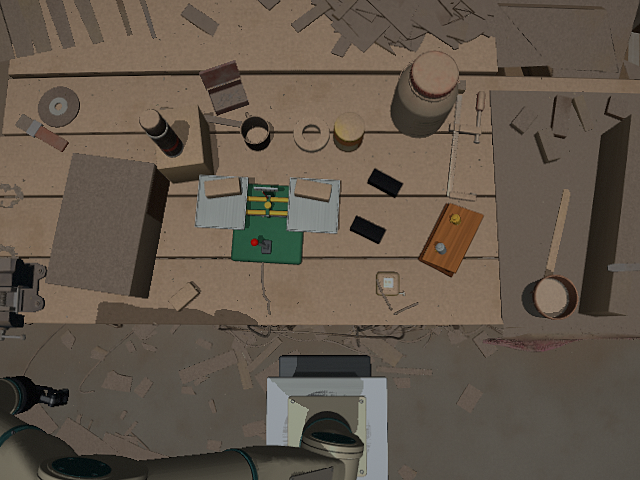

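The scene picture shows the scale (235–360, 190–275) with its red knob at (261,226). The rest carries steel at (426,320) and brass at (462,311). The black look-alikes are at (364,290) and (409,272). In the top picture brass is at (455,218), steel at (440,247) and the knob at (255,242). Next, enlarged crops.

```bash
cat > h.py <<'E'
from cell import *
import cv2, numpy as np
from scipy.optimize import least_squares
from scipy.spatial.transform import Rotation as R
def K(g): return 240/np.tan(np.radians(g["vfov"]/2))
def proj(g,P,E=None):
    E=g["extrinsics"] if E is None else E
    p=(np.atleast_2d(P)-E[:3,3])@E[:3,:3]
    s=np.c_[p[:,0],-p[:,1]]/-p[:,2:]
    s=s*(1+g["k1"]*(s**2).sum(1,keepdims=True))
    return s*K(g)+[g["cx"],g["cy"]]
def ray(g,uv,z,E=None):
    E=g["extrinsics"] if E is None else E
    d=(np.array(uv,float)-[g["cx"],g["cy"]])/K(g); s=d.copy()
    for _ in range(10): s=d/(1+g["k1"]*(s@s))
    v=E[:3,:3]@[s[0],-s[1],-1]
    return E[:3,3]+v*(z-E[2,3])/v[2]
def tri(obs):
    gs=obs
    f=lambda P:np.concatenate([proj(g,P)[0]-uv for g,uv in gs])
    r=least_squares(f,[600,0,80]); return r.x,r.fun
def crop(img,x0,y0,w,h,s,name):
    cv2.imwrite(name,cv2.resize(img[y0:y0+h,x0:x0+w,::-1],None,fx=s,fy=s,interpolation=cv2.INTER_CUBIC))
E
python3 - <<'E'
from h import *
T=get_image("top")["img"];S=get_image("scene")["img"]
r=lambda i,x,y,w,h,W,H:cv2.resize(i[y:y+h,x:x+w],(W,H),interpolation=cv2.INTER_CUBIC)
a=np.hstack([r(T,190,170,160,100,480,300),r(T,415,195,80,90,266,300)])
b=np.hstack([r(S,230,180,140,100,420,300),r(S,390,290,120,90,326+0,300)])
o=np.vstack([a,b[:,:746]]); cv2.imwrite("pics/c1.png",o[:,:,::-1]); print(o.shape)
E
```

```text
(600, 746, 3)
```

View pics/c1.png

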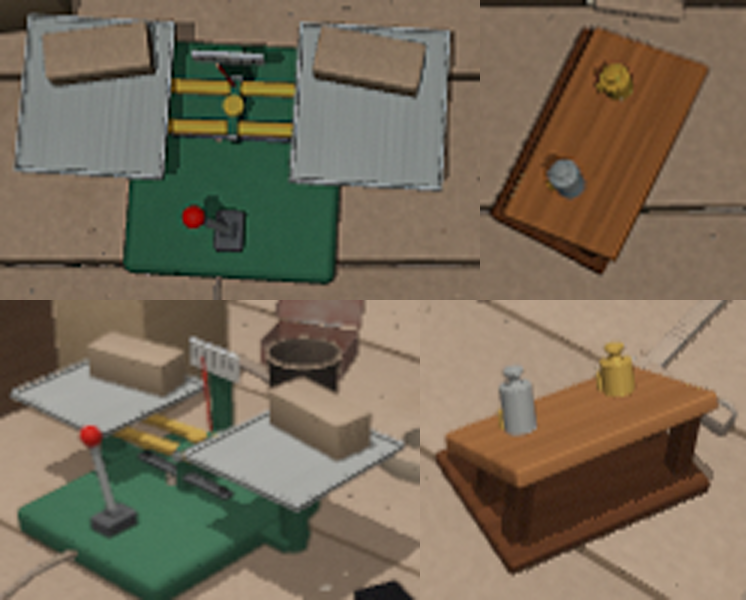

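```bash
python3 - <<'E'
from h import *
T=get_image("top");S=get_image("scene")
a=lambda u,v:np.array([190+u/3,170+v/3]); b=lambda u,v:np.array([230+u/3,180+(v-300)/3])
c=lambda u,v:np.array([415+(u-480)/3.325,195+v/3.333]); d=lambda u,v:np.array([390+(u-420)/2.717,290+(v-300)/3.333])
def W(p,x):  # scale->world
    x0,y0,yaw,t=x; p=np.array(p,float); return R.from_euler('z',yaw).apply(p)+[x0,y0,0]
def pt(kind,s,x):
    if kind=='knob': return W([-105,75*np.sin(.42),45+75*np.cos(.42)],x)
    side,sx,sy=s; return W([70*sx,120*side+65*sy,104+120*x[3]*side],x)
obs=[(T,a(193,217),'knob',0),(S,b(91,436),'knob',0)]
for uv,s in [((30,17),(1,1,1)),((173,24),(1,1,-1)),((165,178),(1,-1,-1)),((15,168),(1,-1,1)),((302,24),(-1,1,1)),((452,32),(-1,1,-1)),((440,188),(-1,-1,-1)),((291,181),(-1,-1,1))]: obs.append((T,a(*uv),'p',s))
for uv,s in [((295,505),(-1,-1,-1)),((403,448),(-1,1,-1)),((185,455),(-1,-1,1)),((13,395),(1,-1,1)),((108,432),(1,-1,-1))]: obs.append((S,b(*uv),'p',s))
f=lambda x:np.concatenate([proj(g,pt(k,s,x))[0]-uv for g,uv,k,s in obs])
r=least_squares(f,[600,60,0,0],x_scale=[100,100,1,.1],loss='soft_l1');print("scale",r.x.round(3));print(f(r.x).reshape(-1,2).round(1).tolist())
for n,o in dict(knob=[(T,a(193,217)),(S,b(91,436))],btop=[(T,c(616,76)),(S,d(614,347))],stop=[(T,c(567,163)),(S,d(513,371))]).items(): print(n,*[q.round(1) for q in tri(o)])
# rest: face corners
from numpy import cos,sin
th=.47
def F(p,x): # face coords (slope u uphill, v, n)
    u,v,n=p; return R.from_euler('z',x[2]).apply([u*cos(th)-n*sin(th),v,x[3]+u*sin(th)+n*cos(th)])+[x[0],x[1],0]
L=52.5
ro=[(T,c(590,30),(-L,90,0)),(T,c(707,70),(L,90,0)),(T,c(613,262),(L,-90,0)),(T,c(500,218),(-L,-90,0)),(S,d(718,398),(L,90,0)),(S,d(517,470),(L,-90,0)),(S,d(447,435),(-L,-90,0))]
for sw in (0,1):
  # which y sign is far side: x axis uphill ~ -y world => y axis ~ +x world
  f=lambda x:np.concatenate([proj(g,F(p,x))[0]-uv for g,uv,p in ro])
r=least_squares(f,[600,-300,-1.9,50],x_scale=[100,100,1,50],loss='soft_l1');print("rest",r.x.round(3),f(r.x).reshape(-1,2).round(1).tolist())
for v in (45,-45):
  for n in (0,32,40): print(v,n,F((0,v,n),r.x).round(1), proj(T,F((0,v,n),r.x))[0].round(1),proj(S,F((0,v,n),r.x))[0].round(1))
E
```

```text
scale [ 5.97301e+02  1.51675e+02 -5.60000e-02 -7.90000e-02]
[[-1.8, 0.0], [-2.1, -0.0], [0.1, -1.2], [1.6, -1.0], [0.0, 0.2], [0.1, 0.8], [0.0, -0.8], [0.3, -0.7], [1.6, 0.7], [0.1, 0.3], [0.9, 0.7], [1.0, -1.6], [-0.9, -0.6], [-1.4, -1.9], [-3.3, 0.0]]
knob [495.  182.6 114.7] [ 0.3 -0.4 -0.5  0.1]
btop [ 565.1 -340.8   75.6] [ 0.1 -0.1 -0.1  0. ]
stop [ 493.  -295.3   79.6] [-1.   0.7  0.9 -0.2]
rest [ 517.385 -334.883   -2.052   48.929] [[0.5, -2.0], [1.1, -1.9], [0.6, 0.8], [-0.9, -0.4], [0.6, -1.3], [-1.3, 2.3], [-4.3, 0.5]]
45 0 [ 557.3 -355.7   48.9] [459.2 222.5] [464.6 318.9]
45 32 [ 564.  -342.9   77.5] [457. 218.] [462.2 304.1]
45 40 [ 565.7 -339.6   84.6] [456.4 216.9] [461.6 300.3]
-45 0 [ 477.5 -314.1   48.9] [444.9 252.1] [428.2 330.6]
-45 32 [ 484.2 -301.2   77.5] [442.3 248.1] [425.6 315.3]
-45 40 [ 485.9 -298.    84.6] [441.7 247.1] [425.  311.5]
```

Both knob readings agree with the sizes given: height about 114 mm against 113.5 expected. The beam tilt comes out at -0.079, so the right pan is high. Next is a move planner.

```bash
cat >> h.py <<'E'
def plan(pos,yh,zd=(0,0,-1)):
    s=read_state(); Rt=R.from_euler('xyz',s["tool_rot"])
    z=np.array(zd,float); z/=np.linalg.norm(z); y=np.array([np.cos(yh),np.sin(yh),0]); y-=z*(y@z); y/=np.linalg.norm(y)
    G=R.from_matrix(np.c_[np.cross(y,z),y,z])
    sh=Rt.inv().apply(np.array(pos)-s["eef_pos"])/300; tu=(Rt.inv()*G).as_rotvec()/(np.pi/2)
    print(s["eef_pos"].round(1),"->",pos,"row:",*sh.round(4),*tu.round(4), "rows",np.linalg.norm(sh)*300/41.7,np.linalg.norm(tu)*90/7.16)
E
python3 - <<'E'
from h import *
plan([320,410,300],1.515); T=get_image("top")
for uv in [(147,297),(165,175),(48,283)]: print(ray(T,uv,120).round())
E
```

```text
[142.9 633.9 209.5] -> [320, 410, 300] row: -0.74 -0.5983 -0.3013 -0.0004 -0.0 -0.1057 rows 7.180908314673251 1.328793167856305
[355. 450. 120.]
[669. 418. 120.]
[389. 709. 120.]
```

move_arm:
  rows: "0 0 -0.3 0 0 -0.1;0 0 -0.3 0 0 -0.1;-0.74 -0.6 -0.3 0 0 -0.1057;-0.74 -0.6 -0.3 0 0 -0.1057;-0.74 -0.6 -0.3 0 0 -0.1057;-0.74 -0.6 -0.3 0 0 -0.1057;-0.74 -0.6 -0.3 0 0 -0.1057;-0.74 -0.6 -0.3 0 0 -0.1057;-0.74 -0.6 -0.3 0 0 -0.1057;-0.74 -0.6 -0.3 0 0 -0.1057;-0.74 -0.6 -0.3 0 0 -0.1057"

```text
invalid input at $.rows[0]: expected 7 numbers
```

```bash
python3 - <<'E'
from h import *
plan([495,183,220],1.515)
E
```

```text
[142.9 634.  209.6] -> [495, 183, 220] row: -1.4756 -1.2082 -0.0343 -0.0003 -0.0001 -0.1057 rows 13.722531025268777 1.328260349540295
```

move_arm:
  rows: "0 0 -0.3 0 0 -0.1 0.2;0 0 -0.3 0 0 -0.1 0.2;-0.74 -0.6 -0.3 0 0 -0.1057 0.2;-0.74 -0.6 -0.3 0 0 -0.1057 0.2;-0.74 -0.6 -0.3 0 0 -0.1057 0.2;-0.74 -0.6 -0.3 0 0 -0.1057 0.2;-0.74 -0.6 -0.3 0 0 -0.1057 0.2;-0.74 -0.6 -0.3 0 0 -0.1057 0.2;-0.74 -0.6 -0.3 0 0 -0.1057 0.2;-0.74 -0.6 -0.3 0 0 -0.1057 0.2;-0.74 -0.6 -0.3 0 0 -0.1057 0.2"

```text
clock: 1.27
eef_pos: [321.8, 407.7, 300.3]
tool_rot: [3.141, 0.001, 3.08]
force: [-0.7, 0.8, 0.3]
width: 34.3
gripper_force: 0.0
```

```bash
python3 - <<'E'
from h import *
plan([495,183,220],1.515)
E
```

```text
[321.8 407.7 300.3] -> [495, 183, 220] row: -0.6218 -0.7124 0.268 0.0001 0.0005 -0.0035 rows 7.0706218420363856 0.04391050396772268
```

move_arm:
  rows: "-0.622 -0.712 0.268 0 0 -0.0035 0.2;-0.622 -0.712 0.268 0 0 -0.0035 0.2;-0.622 -0.712 0.268 0 0 -0.0035 0.2;-0.622 -0.712 0.268 0 0 -0.0035 0.2;-0.622 -0.712 0.268 0 0 -0.0035 0.2;-0.622 -0.712 0.268 0 0 -0.0035 0.2;-0.622 -0.712 0.268 0 0 -0.0035 0.2;-0.622 -0.712 0.268 0 0 -0.0035 0.2;-0.622 -0.712 0.268 0 0 -0.0035 0.2;-0.622 -0.712 0.268 0 0 -0.0035 0.2;-0.622 -0.712 0.268 0 0 -0.0035 0.2"

```text
clock: 2.18
eef_pos: [493.4, 188.7, 219.6]
tool_rot: [3.14, -0.0, 3.095]
force: [0.0, -0.7, 0.6]
width: 33.9
gripper_force: 0.0
```

```bash
python3 - <<'E'
from h import *
s=read_state();g=get_image("wrist");cv2.imwrite("pics/w1.png",g["img"][:,:,::-1])
A=np.eye(4);A[:3,:3]=R.from_euler('xyz',s["tool_rot"]).as_matrix();A[:3,3]=s["eef_pos"]
E=A@g["T_tool_cam"]; print(s["eef_pos"],s["qpos"].round(2),proj(g,[[495,182.6,114.7]],E))
h=cv2.cvtColor(g["img"],cv2.COLOR_RGB2HSV); m=(((h[...,0]<6)|(h[...,0]>174))&(h[...,1]>170)&(h[...,2]>90)).astype(np.uint8)
n,l,st,c=cv2.connectedComponentsWithStats(m)
for i in range(1,n):
    if st[i,4]>60: print(st[i],c[i],ray(g,c[i],113.5,E).round(1))
plan([495,183,114],1.515)
E
```

```text
[493.40108695 188.70095052 219.56976103] [-0.49  0.44  0.1   1.85 -0.06  0.85  1.17] [[307.05060193 231.38747756]]
[297 220  27  27 573] [310.30890052 232.7504363 ] [496.5 184.9 113.5]
[285 352   4  60 141] [286.41134752 382.36879433] [624.8 158.4 113.5]
[493.4 188.6 219.7] -> [495, 183, 114] row: -0.0062 -0.0189 0.3522 0.0009 -0.0001 0.006 rows 2.538066779432701 0.07654818443103302
```

View pics/w1.png

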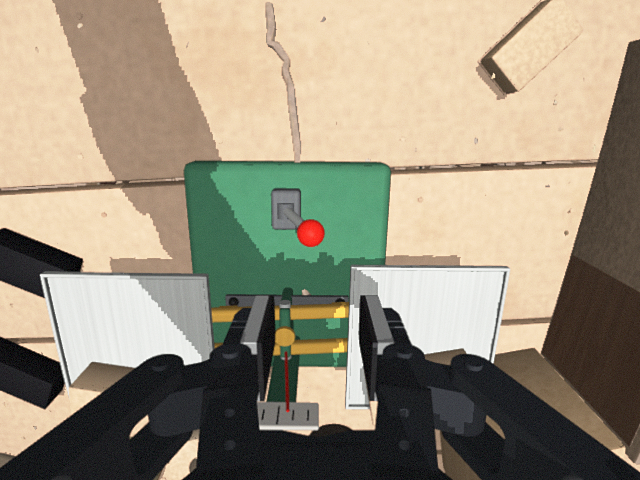

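The wrist picture shows the knob at (310,233), which puts it at world (496.5,185), between the fingers at columns 270 and 365. I'll descend astride the knob.

move_arm:
  rows: "-0.009 -0.014 0.1 0 0 0.004 0.2;-0.009 -0.014 0.2 0 0 0.004 0.2;-0.009 -0.014 0.28 0 0 0.004 0.2;-0.009 -0.014 0.355 0 0 0.004 0.2;-0.009 -0.014 0.355 0 0 0.004 0.2;-0.009 -0.014 0.355 0 0 0.004 0.2"

```text
clock: 2.73
eef_pos: [495.7, 183.0, 112.7]
tool_rot: [-3.141, -0.002, 3.088]
force: [0.0, 0.3, -0.2]
width: 34.5
gripper_force: 0.0
```

```bash
python3 - <<'E'
from h import *
plan([492.6,184.5-61,113],1.515)
E
```

```text
[495.7 183.  112.7] -> [492.6, 123.5, 113] row: -0.0004 -0.1985 -0.001 -0.0002 -0.0012 0.0011 rows 1.4280802379395645 0.020625367416392072
```

move_arm:
  rows: "0 -0.03 0 0 0 0 0.2;0 -0.06 0 0 0 0 0.2;0 -0.09 0 0 0 0 0.2;0 -0.115 0 0 0 0 0.2;0 -0.14 0 0 0 0 0.2;0 -0.165 0 0 0 0 0.2;0 -0.185 0 0 0 0 0.2;0 -0.2 0 0 0 0 0.2;0 -0.21 0 0 0 0 0.2;0 -0.22 0 0 0 0 0.2;0 -0.22 0 0 0 0 0.2"

```text
clock: 3.65
eef_pos: [493.0, 115.2, 112.8]
tool_rot: [-3.141, -0.0, 3.085]
force: [0.4, -0.5, 0.5]
width: 34.5
gripper_force: 0.0
```

```bash
cat >> h.py <<'E'
def wrist(name=None):
    s=read_state();g=get_image("wrist")
    A=np.eye(4);A[:3,:3]=R.from_euler('xyz',s["tool_rot"]).as_matrix();A[:3,3]=s["eef_pos"]
    if name: cv2.imwrite(name,g["img"][:,:,::-1])
    return s,g,A@g["T_tool_cam"]
def red(g,E,z):
    h=cv2.cvtColor(g["img"],cv2.COLOR_RGB2HSV); m=(((h[...,0]<6)|(h[...,0]>174))&(h[...,1]>170)&(h[...,2]>90)).astype(np.uint8)
    n,l,st,c=cv2.connectedComponentsWithStats(m)
    for i in range(1,n):
        if st[i,4]>60: print(st[i],c[i].round(1),ray(g,c[i],z,E).round(1))
E
python3 - <<'E'
from h import *
s,g,E=wrist(); print(s["force"].round(2),s["width"]); red(g,E,113.5)
E
```

```text
[ 0.41 -0.54  0.49] 34.47156247391847
[ 447  271   45   43 1538] [469.3 291.9] [497.4 186.8 113.5]
```

```bash
python3 - <<'E'
from h import *
s,g,E=wrist(); S=get_image("scene")["img"]
o=np.hstack([cv2.resize(g["img"],(400,300)),cv2.resize(S[170:290,220:380],(400,300),interpolation=cv2.INTER_CUBIC)])
cv2.imwrite("pics/m1.png",o[:,:,::-1]); print(g["T_tool_cam"].round(2),K(g))
E
```

```text
[[   0.      0.95    0.3    77.08]
 [   1.     -0.      0.      0.76]
 [   0.      0.3    -0.95 -165.07]
 [   0.      0.      0.      1.  ]] 390.80925363142586
```

View pics/m1.png

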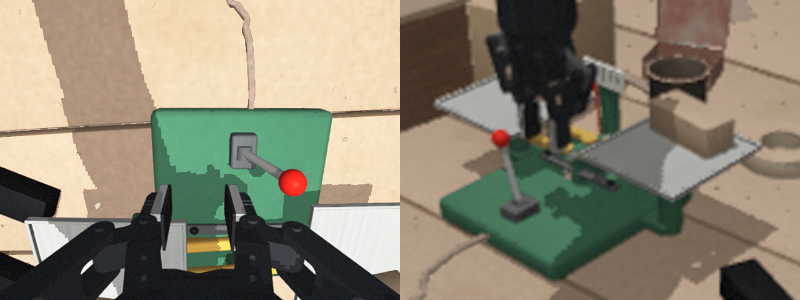

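```bash
python3 - <<'E'
from h import *
s,g,E=wrist(); S=get_image("scene"); T=get_image("top"); P=s["eef_pos"]; Rt=R.from_euler('xyz',s["tool_rot"])
for n,G,EE in (("S",S,S["extrinsics"]),("W",g,E)):
  for p in [(0,0,0),(0,17,12),(0,-17,12),(11,17,12),(-11,17,12)]: print(n,p,proj(G,P+Rt.apply(p),EE)[0].round(1))
def up(i,x,y,w,h): return cv2.resize(i[y:y+h,x:x+w],(390,390),interpolation=cv2.INTER_CUBIC)
o=np.hstack([up(S["img"],240,170,78,78),up(g["img"],220,240,200,200)]); cv2.imwrite("pics/m2.png",o[:,:,::-1])
E
```

```text
S (0, 0, 0) [277.8 234.2]
S (0, 17, 12) [273.5 236.1]
S (0, -17, 12) [282.7 240.6]
S (11, 17, 12) [270.3 237.7]
S (-11, 17, 12) [276.7 234.5]
W (0, 0, 0) [315.  291.1]
W (0, 17, 12) [349.7 280.7]
W (0, -17, 12) [280.6 280.7]
W (11, 17, 12) [350.3 259.7]
W (-11, 17, 12) [349.1 300.9]
```

View pics/m2.png

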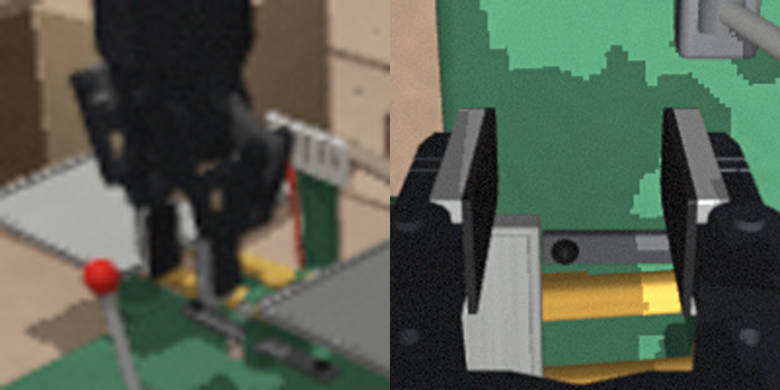

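The wrist crop shows the fingertip corners 86 px apart at 34.5 mm opening. That puts the tips about 20 mm *behind* the reported TCP, not 14 mm ahead, and the scene view agrees. So the fingers passed over the knob, and I'll go lower.

move_arm:
  rows: "0 0.1 -0.02 0 0 0 0.2;0 0.2 -0.02 0 0 0 0.2;-0.009 0.235 -0.02 0 0 0 0.2;-0.009 0.235 -0.02 0 0 0 0.2;-0.009 0.235 -0.02 0 0 0 0.2;-0.009 0.235 0.03 0 0 0 0.2;-0.009 0.235 0.06 0 0 0 0.2;-0.009 0.235 0.09 0 0 0 0.2;-0.009 0.235 0.1 0 0 0 0.2;-0.009 0.235 0.1 0 0 0 0.2"

```text
clock: 4.78
eef_pos: [499.0, 184.9, 81.9]
tool_rot: [-3.14, -0.002, 3.084]
force: [-0.1, 0.5, -0.3]
width: 34.3
gripper_force: 0.0
```

```bash
python3 - <<'E'
from h import *
s,g,E=wrist();red(g,E,113.5); S=get_image("scene")
def up(i,x,y,w,h): return cv2.resize(i[y:y+h,x:x+w],(390,390),interpolation=cv2.INTER_CUBIC)
o=np.hstack([up(S["img"],225,170,78,78),up(g["img"],220,200,200,200)]); cv2.imwrite("pics/m3.png",o[:,:,::-1])
E
```

```text
[ 288  297   53   53 2206] [314.2 322.8] [497.7 184.8 113.5]
```

View pics/m3.png

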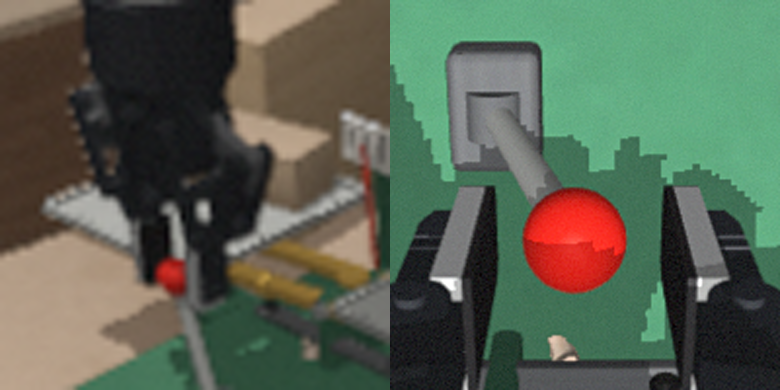

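Now the knob sits between the fingers, with the tips about 10 mm below its centre. Pushing.

move_arm:
  rows: "0 -0.03 0 0 0 0 0.2;0 -0.06 0 0 0 0 0.2;0 -0.09 0 0 0 0 0.2;0 -0.115 0 0 0 0 0.2;0 -0.14 0 0 0 0 0.2;0 -0.165 0 0 0 0 0.2;0 -0.185 0 0 0 0 0.2;0 -0.2 0 0 0 0 0.2;0 -0.21 0 0 0 0 0.2;0 -0.22 0 0 0 0 0.2;0 -0.226 0 0 0 0 0.2;0 -0.226 0 0 0 0 0.2"

```text
clock: 5.88
eef_pos: [495.9, 122.7, 82.6]
tool_rot: [3.137, 0.0, 3.088]
force: [0.8, 10.7, -5.1]
width: 33.9
gripper_force: 5.3
```

```bash
python3 - <<'E'
from h import *
s,g,E=wrist(); print(s["force"].round(2),s["width"]); red(g,E,113.5)
E
```

```text
[ 0.84 10.69 -5.11] 33.9110210405461
[ 312  292   51   52 2098] [337.3 317.2] [493.  131.4 113.5]
```

```bash
cat >> h.py <<'E'
def flow(pts):
    a=cv2.imread("pics/scene0.png",0); S=get_image("scene"); b=cv2.cvtColor(S["img"],cv2.COLOR_RGB2GRAY)
    p=np.float32(pts).reshape(-1,1,2); q,st,e=cv2.calcOpticalFlowPyrLK(a,b,p,None,winSize=(13,13),maxLevel=2)
    for i,j,k,l in zip(p,q,st,e): print(i[0],(j-i)[0].round(2),k,l.round(1))
E
python3 - <<'E'
from h import *
flow([(328,248),(364,229),(353,223),(319,213),(356,232),(234,212),(259,197),(260,194),(316,270),(457,340),(295,207)])
T=get_image("scene")
for t in(-.08,0):
  print(proj(T,[[520,25,104-120*t],[590,30,140-120*t],[600,270,104+120*t]]))
E
```

```text
[328. 248.] [0.08 3.82] [1] [11.7]
[364. 229.] [0.13 0.05] [1] [16.3]
[353. 223.] [-0.23  3.64] [1] [7.4]
[319. 213.] [0.29 3.6 ] [1] [19.2]
[356. 232.] [2.62 1.62] [1] [16.]
[234. 212.] [ 0.95 -2.04] [1] [19.5]
[259. 197.] [46.83 25.78] [1] [27.8]
[260. 194.] [38.96  3.46] [1] [25.]
[316. 270.] [-37.1   11.98] [1] [26.]
[457. 340.] [-0.06  0.23] [1] [3.1]
[295. 207.] [-9.43 46.76] [1] [27.1]
[[312.4864964  241.20406719]
 [328.70870714 217.11030685]
 [265.49760134 209.02338171]]
[[312.54410808 244.58009141]
 [328.6931438  220.49917877]
 [265.26700478 206.02836018]]
```

The right pan has sunk 3.7 px, about 0.087 rad, so the beam is level. I'll push slightly more against the stop, then lift off.

move_arm:
  rows: "0 -0.012 0 0 0 0 0.2;0 -0.012 0 0 0 0 0.2;0 -0.012 0 0 0 0 0.2;0 0.035 0 0 0 0 0.2;0 0.035 0 0 0 0 0.2;0 0.035 -0.1 0 0 0 0.2;0 0.035 -0.2 0 0 0 0;0 0.035 -0.3 0 0 0 0;0 0.035 -0.45 0 0 0 0;0 0.035 -0.5 0 0 0 0;0 0.035 -0.5 0 0 0 0"

```text
clock: 6.95
eef_pos: [499.4, 127.9, 237.4]
tool_rot: [3.14, 0.008, 3.084]
force: [0.2, 0.4, 0.8]
width: 42.6
gripper_force: 0.0
```

```bash
python3 - <<'E'
from h import *
s,g,E=wrist(); red(g,E,113.5)
flow([(328,248),(353,223),(319,213)])
b=np.array([557.3,-355.7,48.9]); ax=R.from_euler('z',-2.052).apply([-np.sin(.47),0,np.cos(.47)]); print(ax)
t=b+ax*150; print(t); plan([500,-100,230],-.48,-ax)
E
```

```text
[307 200  26  25 511] [319.4 211.8] [492.6 131.4 113.5]
[351 331  11  53 134] [356.6 358.8] [625.1 156.3 113.5]
[328. 248.] [-0.02  3.84] [1] [9.7]
[353. 223.] [-0.23  3.63] [1] [7.6]
[319. 213.] [0.27 3.83] [1] [20.1]
[0.20961683 0.40145582 0.89156829]
[ 588.74252432 -295.48162753  182.63524323]
[496.5 127.6 233.3] -> [500, -100, 230] row: -0.0553 -0.7568 0.0115 0.2979 -0.1914 1.2418 rows 5.459583527759928 16.23188962748496
```

move_arm:
  rows: "-0.01 -0.14 0 0.02 -0.015 0.08 -0.1;-0.01 -0.27 0 0.05 -0.03 0.16 -0.1;-0.02 -0.4 0 0.08 -0.05 0.24 -0.1;-0.03 -0.53 0 0.1 -0.06 0.32 -0.1;-0.04 -0.66 0.01 0.12 -0.08 0.4 -0.1;-0.055 -0.757 0.01 0.14 -0.09 0.48 -0.1;-0.055 -0.757 0.01 0.16 -0.1 0.56 -0.1;-0.055 -0.757 0.01 0.18 -0.11 0.64 -0.1;-0.055 -0.757 0.01 0.2 -0.13 0.72 -0.1;-0.055 -0.757 0.01 0.2 -0.13 0.8 -0.1;-0.055 -0.757 0.01 0.2 -0.13 0.85 -0.1;-0.055 -0.757 0.01 0.2 -0.13 0.85 -0.1"

```text
clock: 8.05
eef_pos: [499.4, -99.1, 228.2]
tool_rot: [-3.025, 0.331, 1.752]
force: [0.6, -0.7, 0.0]
width: 47.1
gripper_force: 0.0
```

```bash
python3 - <<'E'
from h import *
b=np.array([557.3,-355.7,48.9]); ax=R.from_euler('z',-2.052).apply([-np.sin(.47),0,np.cos(.47)])
t=b+ax*140; print(read_state()["qpos"].round(2));plan(t,-.48,-ax)
E
```

```text
[-0.55  0.53  0.67  1.89  0.04  0.86  0.19]
[499.4 -99.1 228.2] -> [ 586.64635603 -299.4961857   173.71956035] row: -0.6122 0.2114 0.3803 0.0926 -0.0624 0.3917 rows 5.403334995544649 5.119552971869913
```

move_arm:
  rows: "-0.12 0.04 0.07 0.02 -0.012 0.08 -0.1;-0.24 0.08 0.15 0.04 -0.025 0.16 -0.1;-0.36 0.12 0.22 0.06 -0.04 0.24 -0.1;-0.48 0.16 0.3 0.075 -0.05 0.32 -0.1;-0.612 0.211 0.38 0.093 -0.062 0.392 -0.1;-0.612 0.211 0.38 0.093 -0.062 0.392 -0.1;-0.612 0.211 0.38 0.093 -0.062 0.392 -0.1;-0.612 0.211 0.38 0.093 -0.062 0.392 -0.1;-0.612 0.211 0.38 0.093 -0.062 0.392 -0.1"

```text
clock: 8.8
eef_pos: [586.9, -298.2, 174.4]
tool_rot: [-3.139, 0.466, 1.095]
force: [0.3, 0.9, -0.2]
width: 46.8
gripper_force: 0.0
```

```bash
python3 - <<'E'
from h import *
s,g,E=wrist("pics/w2.png");print(s["qpos"].round(2),s["tool_rot"])
b=np.array([557.3,-355.7,48.9]); ax=R.from_euler('z',-2.052).apply([-np.sin(.47),0,np.cos(.47)])
print(proj(g,[b,b+32*ax],E))
E
```

```text
[-0.22  0.88  0.78  1.51 -0.14  0.99 -0.04] [-3.1391092   0.4656454   1.09487242]
[[317.48198623 218.23681462]
 [317.57324151 228.95741462]]
```

View pics/w2.png

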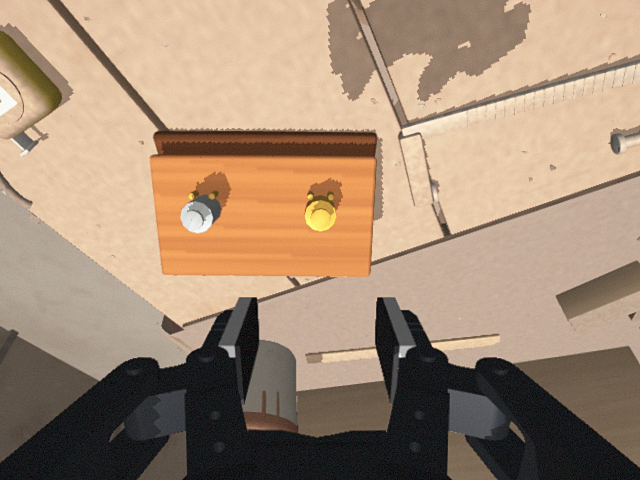

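The wrist view shows brass at (320,214), with its pins on the upper (downhill) side, and steel at (197,216). Brass is short and gold, in the y=+45 place, so it is the one meant. Next I'll refine its position from its silhouette.

```bash
cat >> h.py <<'E'
UP=-2.052
def FR():  # columns: uphill, along, normal
    return R.from_euler('z',UP).as_matrix()@R.from_euler('y',-.47).as_matrix()
def brass(g,E,b0,show=True):
    F=FR(); h=cv2.cvtColor(g["img"],cv2.COLOR_RGB2HSV)
    c0=proj(g,b0+F[:,2]*18,E)[0]
    m=((h[...,0]>20)&(h[...,0]<36)&(h[...,1]>120)&(h[...,2]>70)).astype(np.uint8)
    m=cv2.morphologyEx(m,cv2.MORPH_OPEN,np.ones((9,9)))
    yy,xx=np.nonzero(m); k=np.hypot(xx-c0[0],yy-c0[1])<90; xx,yy=xx[k],yy[k]
    bb=np.array([xx.min(),xx.max()+1,yy.min(),yy.max()+1])-.5
    a=np.linspace(0,2*np.pi,40)
    ring=lambda r,n:np.c_[r*np.cos(a),r*np.sin(a),n+0*a]
    P=np.vstack([ring(12,0),ring(12,20),ring(7.5,31)])
    def f(x):
        q=proj(g,b0+(P+[x[0],x[1],0])@F.T,E); return np.r_[q[:,0].min(),q[:,0].max(),q[:,1].min(),q[:,1].max()]-bb
    r=least_squares(f,[0,0]); print("bb",bb,"shift uphill,along",r.x.round(1),"res",r.fun.round(1)); return b0+F@[*r.x,0]
E
python3 - <<'E'
from h import *
s,g,E=wrist(); b=np.array([557.3,-355.7,48.9]); nb=brass(g,E,b); print(nb)
T=get_image("top"); print(brass(T,T["extrinsics"],b))
E
```

```text
bb [308.5 329.5 210.5 230.5] shift uphill,along [-1.4  1.4] res [-5.3  5.3 -7.9  8. ]
[ 559.13257233 -355.29395566   48.28630964]Traceback (most recent call last):
  File "<stdin>", line 3, in <module>
  File "h.py", line 53, in brass
    bb=np.array([xx.min(),xx.max()+1,yy.min(),yy.max()+1])-.5
                 ~~~~~~^^
    return umr_minimum(a, axis, None, out, keepdims, initial, where)
ValueError: zero-size array to reduction operation minimum which has no identity
```

```bash
sed -i 's/np.ones((9,9))/np.ones((ks,ks))/; s/b0,show=True/b0,ks=6/; s/,1\]>120)&(h\[...,2\]>70/,1]>125)\&(h[...,2]>60/' h.py
sed -i 's/h\[...,0\]>20)/h[...,0]>18)/' h.py; python3 - <<'E'
from h import *
s,g,E=wrist(); b=np.array([557.3,-355.7,48.9]); nb=brass(g,E,b); print(nb)
T=get_image("top"); print(brass(T,T["extrinsics"],b,3))
T=get_image("scene"); print(brass(T,T["extrinsics"],b,3))
h=cv2.cvtColor(g["img"],cv2.COLOR_RGB2HSV)
for r in range(192,240,3): print(r,h[r,320].tolist(),end=' ')
E
```

```text
bb [304.5 334.5 197.5 232.5] shift uphill,along [-5.9  2.4] res [-0.8  0.8 -0.4  0.4]
[ 561.88007796 -352.15109328   46.2251733 ]
bb [450.5 460.5 214.5 223.5] shift uphill,along [-10.    2.7] res [-0.2  0.2 -1.1  1.1]
[ 563.7913971  -349.05275547   44.38068151]
bb [454.5 468.5 302.5 318.5] shift uphill,along [-13.1   4.6] res [ 0.3 -0.3 -0.6  0.5]
[ 566.78820227 -347.43909574   42.94950243]
192 [12, 167, 163] 195 [13, 164, 163] 198 [21, 166, 100] 201 [20, 172, 187] 204 [20, 167, 200] 207 [20, 171, 201] 210 [21, 160, 249] 213 [24, 157, 250] 216 [25, 148, 251] 219 [26, 148, 250] 222 [26, 142, 251] 225 [26, 147, 251] 228 [25, 149, 251] 231 [22, 153, 241] 234 [14, 154, 241] 237 [13, 153, 240]
```

```bash
python3 - <<'E'
from h import *
s,g,E=wrist(); T=get_image("top");S=get_image("scene"); F=FR(); b0=np.array([557.3,-355.7,48.9])
a=np.linspace(0,2*np.pi,40); ring=lambda r,n:np.c_[r*np.cos(a),r*np.sin(a),n+0*a]
P=np.vstack([ring(12,0),ring(12,20),ring(7.5,31)])
ob=[(g,E,[304.5,335,197.5,232.5]),(T,T["extrinsics"],[450.5,460.5,214.5,223.5]),(S,S["extrinsics"],[454.5,468.5,302.5,318.5])]
def f(x):
    o=[]
    for G,EE,bb in ob:
        q=proj(G,b0+(P+x)@F.T,EE); o.append(np.r_[q[:,0].min(),q[:,0].max(),q[:,1].min(),q[:,1].max()]-bb)
    return np.concatenate(o)
r=least_squares(f,[0,0,0]); print(r.x.round(1),r.fun.round(1),b0+F@r.x)
E
```

```text
[-6.5  2.7  2.8] [-1.2  0.2 -1.1  0.   0.8  1.2 -1.1  1.1  1.4  0.9 -1.1  0.1] [ 562.99690082 -350.67772791   48.41561544]
```

```bash
python3 - <<'E'
from h import *
b=np.array([563,-350.7,48.4]);ax=FR()[:,2]
plan(b+ax*35,UP+np.pi/2,-ax)
E
```

```text
[ 588.3 -298.3  175.5] -> [ 570.33658901 -336.64904642   79.60489009] row: 0.0175 0.0052 0.3488 0.0016 -0.0028 0.0021 rows 2.5130942114276746 0.04888197308342559
```

move_arm:
  rows: "0.0175 0.005 0.1 0 -0.003 0.002 -0.1;0.0175 0.005 0.2 0 -0.003 0.002 -0.1;0.0175 0.005 0.28 0 -0.003 0.002 -0.1;0.0175 0.005 0.33 0 -0.003 0.002 -0.1;0.0175 0.005 0.349 0 -0.003 0.002 -0.1;0.0175 0.005 0.349 0 -0.003 0.002 -0.1;0.0175 0.005 0.349 0 -0.003 0.002 -0.1"

```text
clock: 9.83
eef_pos: [570.7, -337.2, 79.9]
tool_rot: [3.138, 0.471, 1.089]
force: [-0.4, 0.3, 0.1]
width: 47.2
gripper_force: 0.0
```

```bash
python3 - <<'E'
from h import *
s,g,E=wrist(); b=np.array([563,-350.7,48.4]); nb=brass(g,E,b); print(s["width"],nb)
ax=FR()[:,2]; plan(nb-ax*16,UP+np.pi/2,-ax)
o=g["img"][200:440,160:480]; cv2.imwrite("pics/w3.png",cv2.resize(o,(800,600),interpolation=cv2.INTER_CUBIC)[:,:,::-1])
E
```

```text
bb [293.5 338.5 242.5 298.5] shift uphill,along [-0.6 -0.1] res [-1.5  1.5 -1.3  1.3]
47.17860264737978 [ 563.1639975  -350.22608136   48.14804618]
[ 571.2 -337.1   80.4] -> [ 559.81012824 -356.64937442   33.88295357] row: 0.003 -0.0042 0.1723 0.0026 0.0002 -0.0002 rows 1.2404490928789018 0.03338630334104817
```

View pics/w3.png

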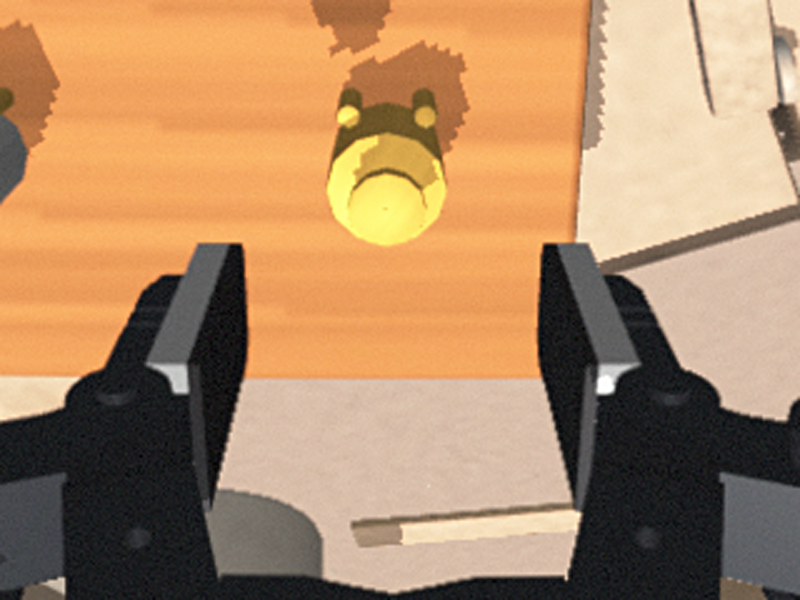

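The crop shows the brass body at (386,190) and its knob at (386,208), with the pad tips at columns 243 and 542. It is centred to 1 mm, and the pins are clear of the pads' path. The tips stand 24 mm behind the TCP at this opening. Down and close.

move_arm:
  rows: "0.003 -0.004 0.05 0.002 0 0 -0.1;0.003 -0.004 0.1 0.002 0 0 -0.1;0.003 -0.004 0.135 0.002 0 0 -0.1;0.003 -0.004 0.159 0.002 0 0 -0.1;0.003 -0.004 0.159 0.002 0 0 -0.1;0.003 -0.004 0.159 0.002 0 0 0.2;0.003 -0.004 0.159 0.002 0 0 0.4;0.003 -0.004 0.159 0.002 0 0 0.7;0.003 -0.004 0.159 0.002 0 0 0.8;0.003 -0.004 0.159 0.002 0 0 0.8;0.003 -0.004 0.159 0.002 0 0 0.8;0.003 -0.004 0.159 0.002 0 0 0.8"

```text
clock: 10.88
eef_pos: [560.3, -355.0, 37.1]
tool_rot: [3.141, 0.47, 1.089]
force: [1.7, 1.3, 5.5]
width: 20.6
gripper_force: 59.4
```

move_arm:
  rows: "0 0 -0.02 0 0 0 0.8;0 0 -0.05 0 0 0 0.8;0 0 -0.09 0 0 0 0.8;0 0 -0.14 0 0 0 0.8;0 0 -0.2 0 0 0 0.8;0 0 -0.26 0 0 0 0.8;0 0 -0.3 0 0 0 0.8;0 0 -0.3 0 0 0 0.8;0 0 -0.3 0 0 0 0.8"

```text
clock: 11.63
eef_pos: [578.9, -318.6, 117.1]
tool_rot: [3.141, 0.47, 1.089]
force: [-0.2, -0.4, -1.2]
width: 20.8
gripper_force: 58.8
```

```bash
python3 - <<'E'
from h import *
s,g,E=wrist(); print(s["width"],s["gripper_force"],s["eef_pos"])
o=g["img"][240:440,180:450]; cv2.imwrite("pics/w4.png",cv2.resize(o,(800,592),interpolation=cv2.INTER_CUBIC)[:,:,::-1])
E
```

```text
20.83234402599251 58.82235482495162 [ 578.89654319 -318.56828473  117.10708655]
```

View pics/w4.png

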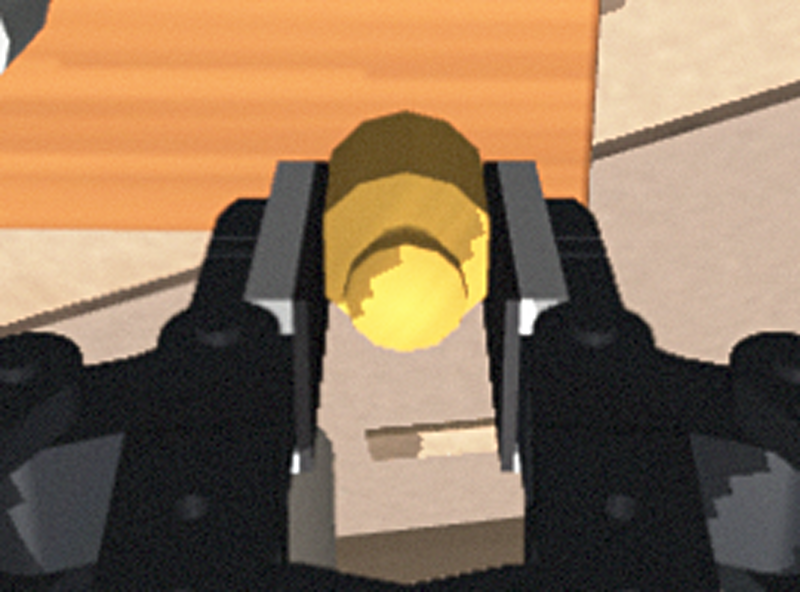

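The weight is held square between the pads, with its base about 11 mm behind the TCP. Now I'll compute the placing spot.

```bash
python3 - <<'E'
from h import *
T=get_image("top")
a=lambda u,v:np.array([190+u/3,170+v/3])
M=R.from_euler('z',-.056)
for uv in [(318,75),(418,95)]:
  w=ray(T,a(*uv),112); print("blank front",w.round(),(M.inv().apply(w-[597.3,151.7,0])+[0,120,0]).round())
p=M.apply([-34,-120,0])+[597.3,151.7,0]; print(p)
plan([520,-150,230],-np.pi/2-.056); plan([p[0],p[1],190],-np.pi/2-.056)
E
```

```text
blank front [617.  79. 112.] [ 24.  48. 112.]
blank front [600.  -7. 112.] [ 11. -38. 112.]
[556.63680984  33.79111583   0.        ]
[ 577.4 -318.9  115.9] -> [520, -150, 230] row: 0.1931 -0.4319 -0.5242 0.1701 0.267 0.7145 rows 5.079866531947959 9.823362330796037
[ 577.4 -318.9  115.9] -> [np.float64(556.636809838563), np.float64(33.79111583135557), 190] row: 0.7878 -0.6079 -0.6769 0.1701 0.267 0.7145 rows 8.658174143763544 9.823362330796037
```

move_arm:
  rows: "0 0 -0.1 0 0 0 0.8;0.05 -0.03 -0.2 0.01 0.02 0.06 0.8;0.12 -0.09 -0.28 0.03 0.05 0.13 0.8;0.2 -0.15 -0.35 0.05 0.08 0.2 0.8;0.28 -0.22 -0.42 0.07 0.1 0.27 0.8;0.37 -0.29 -0.48 0.09 0.13 0.35 0.8;0.46 -0.36 -0.53 0.1 0.16 0.43 0.8;0.55 -0.43 -0.58 0.12 0.19 0.5 0.8;0.63 -0.49 -0.61 0.14 0.22 0.57 0.8;0.7 -0.55 -0.64 0.155 0.24 0.64 0.8;0.76 -0.59 -0.67 0.17 0.267 0.7 0.8;0.788 -0.608 -0.677 0.17 0.267 0.7145 0.8"

```text
clock: 12.73
eef_pos: [554.6, 35.5, 189.7]
tool_rot: [-3.14, 0.0, -0.061]
force: [-1.4, -0.2, -1.1]
width: 20.6
gripper_force: 59.0
```

```bash
python3 - <<'E'
from h import *
plan([556.6,33.8,105],-np.pi/2-.056); s,g,E=wrist(); red(g,E,113.5); flow([(328,248),(353,223)])
E
```

```text
[554.6  35.5 189.7] -> [556.6, 33.8, 105] row: 0.0071 0.0059 0.2824 -0.0013 0.0003 -0.003 rows 2.0330364300227033 0.041639614923551935
[ 77 156  41  11 135] [ 94. 161.] [614.9 171.5 113.5]
[174 320  28  28 611] [187.3 333.2] [491.5 132.  113.5]
[328. 248.] [-0.06  3.89] [1] [9.2]
[353. 223.] [0.2 3.4] [1] [14.9]
```

move_arm:
  rows: "0.007 0.006 0.08 -0.001 0 -0.003 0.8;0.007 0.006 0.16 -0.001 0 -0.003 0.8;0.007 0.006 0.22 -0.001 0 -0.003 0.8;0.007 0.006 0.26 -0.001 0 -0.003 0.8;0.007 0.006 0.28 -0.001 0 -0.003 0.8;0.007 0.006 0.295 -0.001 0 -0.003 0.8;0.007 0.006 0.305 -0.001 0 -0.003 0.8;0.007 0.006 0.31 -0.001 0 -0.003 0.8;0.007 0.006 0.31 -0.001 0 -0.003 0.8"

```text
clock: 13.58
eef_pos: [559.7, 31.7, 98.0]
tool_rot: [3.14, -0.002, -0.051]
force: [-0.6, -0.5, -1.0]
width: 21.1
gripper_force: 58.9
```

```bash
python3 - <<'E'
from h import *
import time
S=get_image("scene"); s=read_state(); print(s["eef_pos"],s["force"],s["tool_rot"])
P=s["eef_pos"]
for z in(100,104,108,112): print(z, proj(S,[P[0],P[1],z]).round(1), proj(S,[P[0]-8,P[1]-9,z]).round(1))
h=cv2.cvtColor(S["img"],cv2.COLOR_RGB2HSV)[225:250,300:335]
m=(h[...,0]>15)&(h[...,0]<36)&(h[...,1]>120)
print('\n'.join(''.join('#' if v else '.' for v in r) for r in m))
E
```

```text
[559.78684355  31.80356983  98.10066209] [ 0.0412586   0.52723544 -1.10463843] [ 3.13961233e+00 -2.54624519e-03 -5.03600607e-02]
100 [[320.7 238.7]] [[321.4 241.1]]
104 [[320.6 237.3]] [[321.4 239.7]]
108 [[320.6 236. ]] [[321.4 238.3]]
112 [[320.6 234.6]] [[321.4 237. ]]
.####.............###..............
#####.............###..............
####.............####..............
................#####..............
................#####..............
................#####..............
................#####..............
.................####..............
.................####..............
.................####..............
..................####.............
..................######...........
...................................
...................................
...................................
...................................
...................................
...................................
...................................
...................................
...................................
...................................
...................................
...................................
...................................
```

move_arm:
  rows: "-0.007 0 0.01 0 0 0 0.8;-0.007 0 0.018 0 0 0 0.8;-0.007 0 0.024 0 0 0 0.8;-0.007 0 0.024 0 0 0 0.8"

```text
clock: 13.97
eef_pos: [557.0, 32.2, 90.1]
tool_rot: [3.14, -0.001, -0.05]
force: [-0.2, -0.1, -1.0]
width: 20.3
gripper_force: 58.9
```

move_arm:
  rows: "0 0 0.005 0 0 0 0.8;0 0 0.008 0 0 0 0.8;0 0 0.008 0 0 0 0.8"

```text
clock: 14.22
eef_pos: [557.2, 32.0, 87.8]
tool_rot: [3.139, -0.001, -0.051]
force: [0.1, -0.1, -0.9]
width: 21.0
gripper_force: 58.9
```

move_arm:
  rows: "0 0 0.003 0 0 0 0.8;0 0 0.005 0 0 0 0.8;0 0 0.005 0 0 0 0.8"

```text
clock: 14.47
eef_pos: [557.4, 31.9, 86.5]
tool_rot: [3.139, -0.002, -0.051]
force: [0.2, 0.3, 0.1]
width: 20.5
gripper_force: 59.1
```

move_arm:
  rows: "0 0 0.003 0 0 0 0.8;0 0 0.005 0 0 0 0.8;0 0 0.005 0 0 0 0.8"

```text
clock: 14.72
eef_pos: [557.4, 31.9, 85.1]
tool_rot: [3.14, -0.002, -0.051]
force: [-1.1, 0.5, 2.1]
width: 20.5
gripper_force: 59.3
```

move_arm:
  rows: "0 0 0.003 0 0 0 0.8;0 0 0.004 0 0 0 0.8;0 0 0.004 0 0 0 0.8"

```text
clock: 14.97
eef_pos: [557.4, 31.9, 83.8]
tool_rot: [3.139, -0.002, -0.051]
force: [0.6, 0.4, 2.8]
width: 21.0
gripper_force: 59.3
```

```bash
python3 - <<'E'
from h import *
S=get_image("scene"); s=read_state(); P=s["eef_pos"]; print(s["force"],P)
for z in(98,100,102,104): print(z, proj(S,[P[0]-8,P[1]-9,z]).round(1))
h=cv2.cvtColor(S["img"],cv2.COLOR_RGB2HSV)[228:250,305:340]
m=(h[...,0]>15)&(h[...,0]<36)&(h[...,1]>120)
print('\n'.join(''.join('#' if v else '.' for v in r) for r in m)); flow([(328,248),(353,223)])
s,g,E=wrist(); red(g,E,113.5)
E
```

```text
[-0.70123596  0.01368032  2.95249329] [557.42520787  31.90531077  83.8468385 ]
98 [[320.8 242.2]]
100 [[320.8 241.5]]
102 [[320.8 240.8]]
104 [[320.8 240.1]]
..............#....................
.............###...................
............####...................
............####...................
............####...................
...........#####...................
...........#####...................
...........#####...................
...........#####...................
............####...................
............####...................
............####...................
............####...................
............######.................
...................................
...................................
...................................
...................................
...................................
...................................
...................................
...................................
[328. 248.] [0.03 5.15] [1] [7.7]
[353. 223.] [0.21 4.51] [1] [15.1]
[  0 175  36  13 151] [ 17.3 180.7] [619.2 137.3 113.5]
```

The arrested beam is springy and the pan has sunk about 3 mm under the push. I'll back off to first contact, then release.

move_arm:
  rows: "0 0 -0.004 0 0 0 0.8;0 0 -0.007 0 0 0 0.8;0 0 -0.007 0 0 0 0.8;0 0 -0.007 0 0 0 0.8"

```text
clock: 15.45
eef_pos: [557.3, 31.9, 85.8]
tool_rot: [3.139, -0.002, -0.05]
force: [-0.3, -0.6, 0.4]
width: 20.7
gripper_force: 59.1
```

```bash
python3 - <<'E'
from h import *
print(read_state()["force"]); flow([(328,248),(353,223),(319,213)])
E
```

```text
[-0.33358185 -0.61264047  0.44341826]
[328. 248.] [0.01 4.42] [1] [8.8]
[353. 223.] [0.3  3.93] [1] [15.3]
[319. 213.] [17.13 29.5 ] [1] [26.2]
```

move_arm:
  rows: "0 0 -0.003 0 0 0 0.8;0 0 -0.003 0 0 0 0.8;0 0 -0.003 0 0 0 0.3;0 0 -0.003 0 0 0 0.15;0 0 -0.003 0 0 0 0;0 0 -0.003 0 0 0 0;0 0 -0.003 0 0 0 0;0 0 -0.05 0 0 0 0;0 0 -0.12 0 0 0 0;0 0 -0.2 0 0 0 0;0 0 -0.3 0 0 0 0;0 0 -0.4 0 0 0 0"

```text
clock: 16.5
eef_pos: [556.6, 31.8, 207.8]
tool_rot: [3.139, -0.001, -0.051]
force: [1.1, 0.8, 0.4]
width: 42.6
gripper_force: 0.0
```

```bash
python3 - <<'E'
from h import *
flow([(328,248),(353,223),(319,213)])
s,g,E=wrist("pics/w5.png"); red(g,E,113.5); print(s["eef_pos"])
h=cv2.cvtColor(g["img"],cv2.COLOR_RGB2HSV); m=((h[...,0]>18)&(h[...,0]<36)&(h[...,1]>110)&(h[...,2]>60)).astype(np.uint8)
n,l,st,c=cv2.connectedComponentsWithStats(m)
for i in range(1,n):
    if st[i,4]>150: print(st[i],c[i].round(1),ray(g,c[i],115,E).round(1))
P=s["eef_pos"]*[1,1,0]; print(proj(g,[[557.4,31.9,100],[557.4,31.9,120],[557.4,31.9,132]],E))
plan([494,131,180],-np.pi/2-.056)
E
```

```text
[328. 248.] [-0.01  4.12] [1] [8.2]
[353. 223.] [0.19 3.56] [1] [15.]
[319. 213.] [0.39 3.98] [1] [18.5]
[ 96 163  28   8  74] [107.5 166.5] [614.3 171.7 113.5]
[174 313  26  25 517] [186.8 325. ] [491.4 134.7 113.5]
[560.21714315  30.68429642 213.555924  ]
[157 148  57  17 889] [184.9 155.9] [618.2 116.5 115. ]
[ 66 160  63   5 223] [ 94.8 161.8] [618.2 179.2 115. ]
[139 169  25  25 477] [150.7 181.3] [602.6 142.6 115. ]
[  72  194   79   16 1163] [111.5 201.9] [590. 173. 115.]
[162 194  55  16 825] [189.1 201.9] [586.9 118.1 115. ]
[299 216  33  38 955] [314.7 235.2] [558.4  32.7 115. ]
[472 314  64  44 741] [494.  326.7] [ 477.8 -101.6  115. ]
[[315.86917912 230.79931613]
 [315.87491045 238.56492777]
 [315.87877455 243.77426843]]
[560.1  30.9 211.3] -> [494, 131, 180] row: -0.2382 -0.3222 0.1013 0.0012 -0.0067 0.0032 rows 2.9737493960511494 0.09476098550116828
```

The brass blob is 33×38 px at (315,235), the same as its upright silhouette, and the beam is still level. Next, the lever.

move_arm:
  rows: "-0.08 -0.1 0 0 -0.007 0.003 0.2;-0.16 -0.2 0 0 -0.007 0.003 0.2;-0.238 -0.322 0.1 0 -0.007 0.003 0.2;-0.238 -0.322 0.1 0 -0.007 0.003 0.2;-0.238 -0.322 0.1 0 -0.007 0.003 0.2;-0.238 -0.322 0.1 0 -0.007 0.003 0.2;-0.238 -0.322 0.1 0 -0.007 0.003 0.2;-0.238 -0.322 0.1 0 -0.007 0.003 0.2"

```text
clock: 17.27
eef_pos: [492.0, 130.6, 176.4]
tool_rot: [3.139, 0.007, -0.058]
force: [-0.4, 0.2, 0.0]
width: 34.1
gripper_force: 0.0
```

```bash
python3 - <<'E'
from h import *
s,g,E=wrist(); red(g,E,113.5); print(s["width"])
plan([495,131,82],-np.pi/2-.056)
E
```

```text
[241   2  26  37 174] [252.7  18.5] [620.5 157.4 113.5]
[297 232  31  32 779] [312.1 247.2] [491.8 134.  113.5]
34.12393220092665
[491.9 130.7 176.3] -> [495, 131, 82] row: 0.0127 -0.0025 0.3143 0.0015 0.0048 -0.0011 rows 2.2629019204529257 0.06530843819796965
```

move_arm:
  rows: "0.008 -0.007 0.1 0 0.005 0 0.2;0.008 -0.007 0.2 0 0.005 0 0.2;0.008 -0.007 0.27 0 0.005 0 0.2;0.008 -0.007 0.314 0 0.005 0 0.2;0.008 -0.007 0.314 0 0.005 0 0.2;0.008 -0.007 0.314 0 0.005 0 0.2"

```text
clock: 17.82
eef_pos: [492.8, 132.9, 81.5]
tool_rot: [3.139, 0.002, -0.057]
force: [0.8, -0.3, -0.4]
width: 34.1
gripper_force: 0.0
```

move_arm:
  rows: "0 -0.025 0 0 0 0 0.2;0 -0.05 0 0 0 0 0.2;0 -0.07 0 0 0 0 0.2;0 -0.09 0 0 0 0 0.2;0 -0.11 0 0 0 0 0.2;0 -0.13 0 0 0 0 0.2;0 -0.15 0 0 0 0 0.2;0 -0.17 0 0 0 0 0.2;0 -0.185 0 0 0 0 0.2;0 -0.197 0 0 0 0 0.2;0 -0.205 0 0 0 0 0.2;0 -0.205 0 0 0 0 0.2"

```text
clock: 18.82
eef_pos: [495.4, 196.2, 81.0]
tool_rot: [3.14, 0.002, -0.055]
force: [1.1, 0.5, 0.1]
width: 34.0
gripper_force: 0.0
```

```bash
python3 - <<'E'
from h import *
s,g,E=wrist(); red(g,E,113.5); print(s["force"]); flow([(328,248),(353,223),(319,213)])
E
```

```text
[ 310  303   52   53 2135] [335.6 329. ] [494.2 189.7 113.5]
[1.13058387 0.49670781 0.1304763 ]
[328. 248.] [0.   4.07] [1] [7.4]
[353. 223.] [-0.16  3.84] [1] [6.1]
[319. 213.] [0.03 3.79] [1] [10.]
```

move_arm:
  rows: "0 0.018 0 0 0 0 0.2;0 0.018 0 0 0 0 0.2;0 0.018 -0.1 0 0 0 0.2;0 0.018 -0.2 0 0 0 0.2;0 0.018 -0.3 0 0 0 0.2;0 0.018 -0.4 0 0 0 0.2;0 0.018 -0.5 0 0 0 0.2;0 0.018 -0.5 0 0 0 0.2;0 0.018 -0.5 0 0 0 0.2;0 0.018 -0.5 0 0 0 0.2;0 0.018 -0.5 0 0 0 0.2;0 0.018 -0.5 0 0 0 0.2"

```text
clock: 19.92
eef_pos: [494.9, 190.2, 230.1]
tool_rot: [3.139, 0.004, -0.056]
force: [-0.1, 0.1, 0.2]
width: 34.4
gripper_force: 0.0
```

move_arm:
  rows: "0 0 0 0 0 0 0.2;0 0 0 0 0 0 0.2;0 0 0 0 0 0 0.2;0 0 0 0 0 0 0.2;0 0 0 0 0 0 0.2;0 0 0 0 0 0 0.2;0 0 0 0 0 0 0.2;0 0 0 0 0 0 0.2;0 0 0 0 0 0 0.2;0 0 0 0 0 0 0.2;0 0 0 0 0 0 0.2;0 0 0 0 0 0 0.2"

```text
clock: 20.92
eef_pos: [495.7, 190.3, 231.2]
tool_rot: [3.139, 0.002, -0.055]
force: [0.0, 0.0, 0.1]
width: 34.5
gripper_force: 0.0
```

```bash
python3 - <<'E'
from h import *
s,g,E=wrist(); red(g,E,113.5); flow([(328,248),(353,223),(319,213)])
S=get_image("scene"); h=cv2.cvtColor(S["img"],cv2.COLOR_RGB2HSV)[220:246,300:340]
print('\n'.join(''.join('#' if v else '.' for v in r) for r in (h[...,0]>15)&(h[...,0]<36)&(h[...,1]>120)))
E
```

```text
[305 212  26  26 528] [317.9 224.5] [495.  189.9 113.5]
[328. 248.] [0.   4.03] [1] [6.7]
[353. 223.] [-0.12  3.82] [1] [5.6]
[319. 213.] [0.02 3.79] [1] [9.5]
........................................
........................................
........................................
........................................
........................................
.###....................................
#####...................................
####....................................
##......................................
...................####.................
..................#####.................
..................#####.................
.................########...............
.................########...............
.................########...............
.................########...............
.................########...............
.................########...............
.................########...............
.................########...............
.................#######................
........................................
........................................
........................................
........................................
........................................
```

The weight stands upright, the free beam stays level, the lever is back on the left, and the arm is clear. Handing in.

```bash
python3 -c "
from cell import *
print(finish_job())"
```

```text
the job is handed in; nothing more can be done
None
```

I handed the job in at about 21 s. The last camera checks showed the brass weight upright on the right pan (the one that rode high), the lever back at the left and the free beam level; no verdict came back.

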